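# Set the pressure screw of the block-printing press

### The job

Set the pressure of the small printing press: wind the orange crank handle clockwise (seen from above) until you feel the screw bottom firmly, without forcing it further, then back it off anticlockwise by half a turn. Then swing the red lock lever by its black knob all the way round clockwise to its stop, let go, and leave the things around the press where they are.

Things in the scene. Friction and masses are not known exactly. Their poses are not given: they have to be found in the camera images.
- press: Blue and grey table-top block-printing press, fixed to the table. Base plate 160 x 340 x 18 mm (long side along its y), a blue bridge 149 mm high, a vertical pressure screw through it with a crank on top, and 155 mm from the screw along its +y a blue pillar with the lock lever. Origin on the screw's axis at table height, z up. Nothing on it is higher than the tops of its two upright grips.
- crank_axis (a point): Point on the screw's vertical axis, 210 mm above the table, level with the middle of the crank handle. It turns with the crank: its -x axis points to the handle. Clockwise from above lowers the press foot, 3 mm per turn.
- screw_top (a point): Top of the screw, on its axis, 188 mm above the table (does not turn). The crank's direction where the screw bottoms differs every time and cannot be seen. Turning takes 2 to 3 N at the handle, either way; past bottom this climbs by about 2.5 N per mm of handle travel. Bottomed firmly is 5 N or more at the handle; over 22 N overloads the press.
- handle_grip (a point): Middle of the orange upright crank handle, 16 mm thick, 47 mm tall; its foot, 24 mm below this point, stands on the steel crank arm. 45 mm from the screw's axis. It spins freely on its own pin, in a slot sprung along the arm (gives up to 8 mm to or from the axis, 0.6 N/mm), so it can be held and led round in a circle without turning the hand.
- foot_plate (a point): Middle of the underside of the round aluminium press foot (104 mm across) under the bridge. Its height is 56 mm above the table where it just meets the block (the screw bottoms), 57.5 mm after half a turn of backing off; it starts 0.6 to 1.4 turns up. Its measured height is too coarse to set the screw by: feel the bottom and count the turn from there.
- load_collar (a point): Middle of the top of the red load collar, a 44 mm ring round the screw on top of the bridge, under the crank arm. Its top is 166 mm above the table when the screw is free, and it rises with the load on the bottomed screw, 0.09 mm per N at the crank handle: 0.4 mm when firmly bottomed, 2 mm at the overload limit. Its measured height is coarse; the hand feels the load better.
- lock_pivot (a point): Point on the vertical pivot of the red lock lever, 207 mm above the table, level with the middle of its black knob, 155 mm from the screw's axis along the press's +y. Turns with the lever: its -x axis points to the knob.
- lock_knob_grip (a point): Middle of the black upright knob of the lock lever, same shape as the crank handle (16 mm thick, 47 mm tall, foot 24 mm below this point), 60 mm from the pivot, spinning freely and sprung along the lever in the same way. It takes about 2.5 N to move.
- lock (a joint): Angle of the lock lever in rad: 0 unlocked (pointing along the press's -x), growing clockwise from above to the stop at 1.4 (locked, pointing nearly along the press's +y). It starts between 0 and 0.25 and stays where it is left.
- glue_a: White glue bottle with orange cap, 52 mm diameter, 132 mm tall, standing; origin under its middle. Bystander.
- glue_b: Second such glue bottle. Bystander.
- crayon_box: Yellow crayon box, 30 x 75 x 100 mm, standing; origin under its middle. Bystander.
- scissors: Scissors with black handles, 150 mm long, 10 mm high, lying; origin at the pivot. Bystander.
- craft_stick: Flat wooden stick, 150 x 18 x 5 mm. Bystander.
- tape_roll: Blue tape roll lying flat, 90 mm diameter, 22 mm high. Bystander.
- brayer: Ink roller with black roller 70 mm wide and wooden handle, 140 mm long, lying; origin under the roller. Bystander.

How it is judged:
On the way, in this order (a step that is already met when the one before it is completed fails the run):
1. the screw is turned down until it bottoms firmly (height (world z) of foot_plate below 0.05605 m and height (world z) of load_collar above 0.1664 m), for 0.05 s.
2. the screw is backed off by half a turn (0.42 to 0.58), the lock lever still open (height (world z) of foot_plate between 0.05726 and 0.05774 m and value of joint lock below 0.6 rad), for 0.2 s.
At the end, for the whole second after the job is handed in: The screw stands backed off from its bottom by half a turn (0.42 to 0.58 turn), the lock lever is round at its stop (1.25 rad or more of 1.4) and at rest (height (world z) of foot_plate between 0.05726 and 0.05774 m and value of joint lock above 1.25 rad and not (velocity of joint lock above 0.1 rad/s)); the robot touches nothing.
It fails at once if the screw is forced hard past its bottom (over about 22 N at the handle) (height (world z) of load_collar above 0.168 m).
It fails at once if a bystander is moved by more than 30 mm or tipped over (distance of any of glue_a, glue_b, crayon_box, scissors, craft_stick, tape_roll, brayer from where it was at the start of the episode above 0.03 m or angle between any of glue_a, glue_b, crayon_box, scissors, craft_stick, tape_roll, brayer's own z axis and vertical above 0.5 rad).
It also fails if it takes over 72 s, if anything falls off the work surface, if the arm or the gripper's body presses on something with over 40 N, if the wrist force passes 120 N, or if a joint passes its speed limit or range.

### The arm

A 7-joint arm with a two-finger parallel gripper is mounted at the origin on the work surface. World frame = base frame: x ahead of the robot, y to its left, z up, the work surface at z = 0. Lengths are in m, angles in rad, forces in N, time in s.
With the tool pointing down it reaches from about 0.425 to 0.875 m from the base axis. Payload 9.9 kg.
Tool frame: the origin (TCP) lies at the very end of the fingers, on their centre line; the grasp point (between the pads) lies 19 mm behind it (arm.grasp_offset is the distance from the TCP to the grasp point, in m); z points along the fingers, y is the direction in which the jaws open and shut (so a half turn about z gives the same grasp; the last joint's range is limited). The gripper opens to 85 mm and grips with 20 to 120 N. Pads are 22 mm wide; open, the fingers measure 114 mm over their backs; the gripper's body (76 mm by 85 mm) begins 54 mm behind the grasp point. The pads swing forward as they close: fully open they stand 13 mm farther back than shut.
Start: joints at [1.133, 0.576, 0.025, 1.437, -0.015, 1.129, -0.057], TCP at [0.234, -0.633, 0.231] pointing down, gripper open.
Joint ranges: [-2.76, 2.76], [-0.34, 2.15], [-1.52, 1.57], [0.19, 2.46], [-1.09, 4.23], [0.17, 1.99], [-2.82, 2.82]. Speed limits (rad/s): [2.22, 2.22, 3.01, 3.01, 3.14, 3.14, 3.14].

### API

Orientations are given as a unit quaternion [w, x, y, z].
In Python, from cell import sensors, vision, arm gives the robot as it stands.
- The arm moves only by the shell command python3 -m handwheel 'ROWS' [FORCE]. ROWS is JSON, one flat list of numbers, 5 for each row, row after row: the shift along the tool's x, y, z in mm, then the turn about the tool's z in degrees, then the opening, from 0 (shut) to 1 (fully open). A call has 1 to 12 rows; each row shifts and turns the commanded pose from where the row before left it, along the tool's axes as they then stand; what a row does not reach is not made up. A row lasts 1/10 s, in which the tool goes at most 50 mm and 8.59 degrees, less where a joint would pass 70% of its speed; a pose out of reach is approached as far as the arm can. A call with a gripper value outside its range is refused whole. The fingers move at their own pace and stop on an object; FORCE is the grip in N (left out, the last holds). Time passes only in rows, so rows that do not move let the fingers close. It gives the time, the measured TCP pose, the force and the opening at its end, in the units of the state.
- sensors.observe(): the state, without advancing time (a new reading comes with each control period).
- vision.get_image(name): name is "side" or "top" or "wrist"; returns a dict with "image" (400x640x3 uint8, red, green, blue), "mtx" (3x3 intrinsics, pixels), "xyz" and "rotation" of the camera in the world; the wrist camera has in their place "tool_from_camera" (4x4, takes a point from camera to tool coordinates, whose origin is the TCP and whose axes are the flange's). Camera axes: x right, y down, z forward; pixel columns grow to the right and rows downward; lengths in m; the calibration is good to about 2 mm. A picture is of the moment at which its call begins: read the wrist's pose just before it. There is no depth.
- arm.hand_in(): hands the job in, once; it reports no verdict.
The state is a dict: "t": time; "joint_pos": joint angles; "qvel": joint speeds; "effort": joint torques, N m; "tool_pos": TCP position; "ee_rot": TCP orientation; "ft_force": force on the tool from outside, world axes, zero at the start; "torque": the same for the moment, N m; "grip_width": finger opening in m.
Only numpy, scipy, OpenCV 4.12 (cv2) and the standard library are available. Lean on these libraries where they do the work, as an engineer would, in place of code of your own. Each camera call takes 0.05 s, during which the arm holds its last target. There are 200 camera calls.

## Working session

There is one attempt and no reset: what is moved stays moved. The work goes in short steps, Python scripts to look and compute and a shell command to move; the robot and the scene stay as the last step left them, time stands still between calls to the robot, and variables do not carry over. Pictures are saved under pics/ and viewed, about 8 in all and at most 12, crops included, and the job is handed in when it is done.

```bash
mkdir -p pics; ls
python3 - <<'E'
from cell import sensors, vision, arm
import cv2,json
s=sensors.observe();print(s)
for n in("side","top"):
    d=vision.get_image(n);cv2.imwrite(f"pics/{n}0.png",d["image"][:,:,::-1])
    print(n,d["mtx"].tolist() if hasattr(d["mtx"],'tolist') else d["mtx"],d["xyz"],d["rotation"])
print(arm.grasp_offset)
E
```

```text
pics
{'t': 0.0, 'joint_pos': array([ 1.13317297,  0.57650851,  0.02481596,  1.43792599, -0.01500326,
        1.12900093, -0.05652068]), 'qvel': array([-0.00115415,  0.00232698, -0.00028384,  0.00095667, -0.00070581,
       -0.00140406,  0.00075373]), 'effort': array([-5.86427686e-04, -7.65758085e+01,  2.25016125e+00, -2.85960102e+01,
        1.52771536e-02,  1.27642686e-02, -1.55949988e-05]), 'tool_pos': array([ 0.23373925, -0.63274478,  0.23045154]), 'ee_rot': array([-8.09785271e-04,  9.84388450e-01,  1.76007649e-01, -1.79308100e-04]), 'ft_force': array([ 0.06013412, -0.37394996, -0.11495232]), 'torque': array([0.03216572, 0.01537713, 0.03082084]), 'grip_width': 0.08551651099771714}
side [[459.76921743746584, 0.0, 315.41703422709804], [0.0, 459.76921743746584, 200.92884467270684], [0.0, 0.0, 1.0]] [0.19198845 0.71074089 1.02678354] [ 0.09339057 -0.24012178  0.90483579 -0.33895711]
top [[480.31394814324125, 0.0, 324.9870571106358], [0.0, 480.31394814324125, 196.92731454714763], [0.0, 0.0, 1.0]] [0.4300605  0.03080249 1.23425406] [ 0.04321279 -0.70324221  0.70788672 -0.04979397]
0.0187
```

View pics/side0.png

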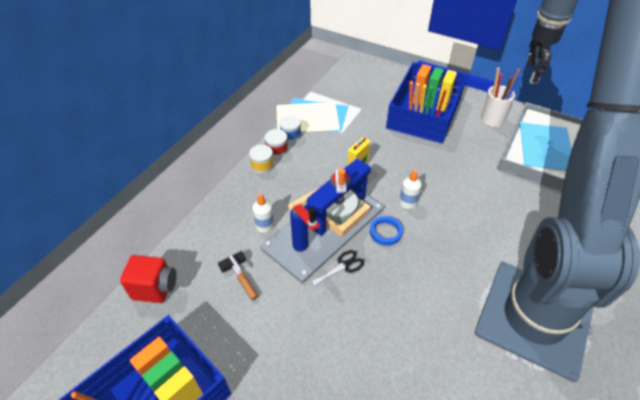

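View pics/top0.png

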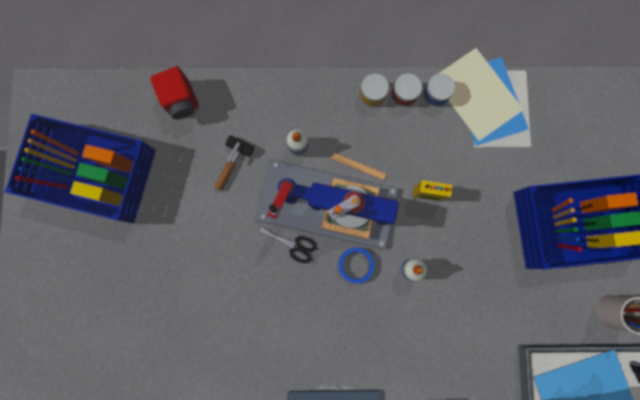

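The side view shows the press around (335,220). In the top view it spans (258-398, 163-243), with the lever on the left at about (280,197) and the crank at about (347,207). The glue bottles, box, scissors and tape are all around it. I'll enlarge both views.

Run:
```python
import cv2,numpy as np
t=cv2.imread("pics/top0.png")[150:250,250:410];s=cv2.imread("pics/side0.png")[150:285,255:395]
cv2.imwrite("pics/tc.png",cv2.resize(t,None,fx=5,fy=5,interpolation=2))
cv2.imwrite("pics/sc.png",cv2.resize(s,None,fx=4,fy=4,interpolation=2))
```

```text
(no output)
```

View pics/tc.png

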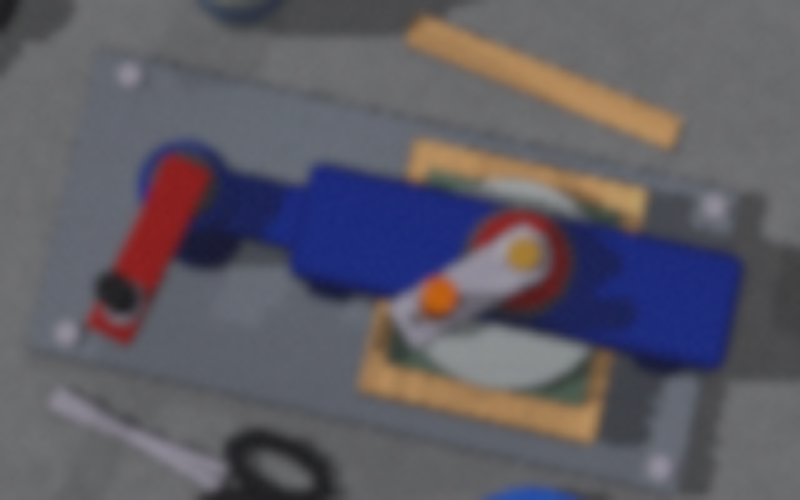

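View pics/sc.png

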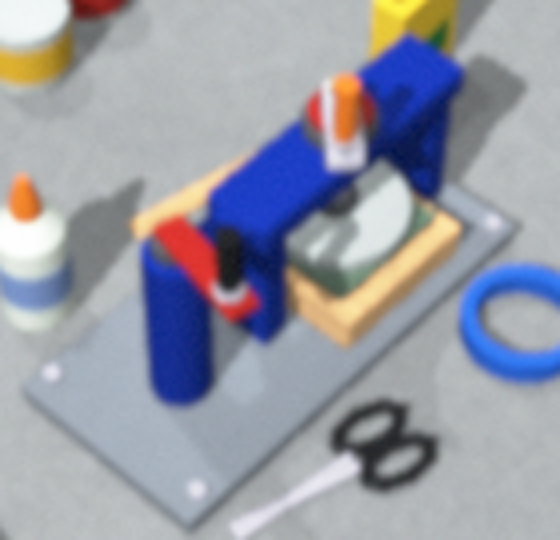

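In the top crop the orange handle top is at (438,296), the yellow screw top at (525,252), the black knob top at (118,290), and the plate screws at (128,74), (65,331), (714,206) and (658,467). In the side crop the handle top is at (348,82) and the knob top at (231,235).

```bash
cat > h.py <<'E'
import numpy as np
from scipy.spatial.transform import Rotation as R
def q(w): return R.from_quat([w[1],w[2],w[3],w[0]])
C=dict(side=(459.769,315.417,200.929,[0.19198845,0.71074089,1.02678354],[0.09339057,-0.24012178,0.90483579,-0.33895711]),
top=(480.314,324.987,196.927,[0.4300605,0.03080249,1.23425406],[0.04321279,-0.70324221,0.70788672,-0.04979397]))
def ray(n,u,v):
    f,cx,cy,p,r=C[n];return np.array(p),q(r).apply([(u-cx)/f,(v-cy)/f,1])
def atz(n,u,v,z):
    p,d=ray(n,u,v);return p+d*(z-p[2])/d[2]
def tc(u,v): return ("top",u/5+250,v/5+150)
def sc(u,v): return ("side",u/4+255,v/4+150)
def tri(a,b):
    A=[];y=[]
    for r in(a,b):
        p,d=ray(*r);d=d/np.linalg.norm(d);M=np.eye(3)-np.outer(d,d);A.append(M);y.append(M@p)
    return np.linalg.lstsq(np.vstack(A),np.hstack(y),rcond=None)[0]
E
python3 - <<'E'
from h import *
np.set_printoptions(precision=4,suppress=True)
h=atz(*tc(438,296),.2335);s=atz(*tc(525,252),.188);k=atz(*tc(118,290),.2305)
print("handle",h,atz(*sc(348,82),.2335),tri(tc(438,296),sc(348,82)))
print("screw",s, "r",np.linalg.norm((h-s)[:2]))
print("knob",k,atz(*sc(231,235),.2305),tri(tc(118,290),sc(231,235)))
c=[atz(*tc(*p),.02) for p in((128,74),(65,331),(714,206),(658,467))];print(c,np.mean(c,0))
yy=(c[0]+c[1]-c[2]-c[3])[:2];yy/=np.linalg.norm(yy);print("press y",yy,np.degrees(np.arctan2(yy[1],yy[0])))
pv=s[:2]+.155*yy;print("pivot",pv,"knob r",np.linalg.norm(k[:2]-pv), "lever dir",k[:2]-pv)
a=np.degrees(np.arctan2(*(h-s)[1::-1][:2])) ;print("crank dir deg",a)
xx=np.array([yy[1],-yy[0]]);v=k[:2]-pv;print("lock",np.arctan2(v@yy,-v@xx))
E
```

```text
handle [ 0.5364 -0.0053  0.2335] [ 0.5343 -0.0055  0.2335] [ 0.5355 -0.0056  0.2331]
screw [ 0.5605 -0.0453  0.188 ] r 0.04672638453680311
knob [0.5401 0.129  0.2305] [0.5365 0.1327 0.2305] [0.5398 0.1292 0.2252]
[array([0.6749, 0.1453, 0.02  ]), array([0.5425, 0.1763, 0.02  ]), array([ 0.6045, -0.1546,  0.02  ]), array([ 0.4718, -0.123 ,  0.02  ])] [0.5734 0.011  0.02  ]
press y [0.2291 0.9734] 76.75544595055143
pivot [0.596  0.1056] knob r 0.0605863140860166 lever dir [-0.0559  0.0235]
crank dir deg 120.94788005392971
lock 0.16675113715058942
```

```bash
python3 -m handwheel '[0,0,-20,6.8,1, 0,0,-20,6.8,1, 0,0,-20,6.7,1, 0,0,0,0,1]' 60; python3 -m handwheel '[21,-44,0,0,1, 21,-44,0,0,1, 21,-44,0,0,1, 21,-44,0,0,1, 21,-44,0,0,1, 21,-44,0,0,1, 21,-44,0,0,1, 21,-44,0,0,1, 21,-44,0,0,1, 21,-44,0,0,1, 21,-44,0,0,1, 0,0,0,0,1]'; python3 -c "
from cell import sensors
from h import q
s=sensors.observe();print(s['joint_pos'],q(s['ee_rot']).as_matrix().round(4))"
```

```text
t: 0.5
tool_pos: [0.2343, -0.6342, 0.2938]
ee_rot: [0.002, 1.0, -0.002, 0.001]
ft_force: [-0.1, -0.1, -0.5]
grip_width: 0.0855
t: 1.7
tool_pos: [0.4675, -0.1422, 0.2906]
ee_rot: [-0.002, 1.0, 0.006, 0.0]
ft_force: [0.3, -0.3, -0.1]
grip_width: 0.0854
[ 0.25078444  0.24433657 -0.06320553  1.81754465  0.01375788  1.08045948
 -1.37593299] [[ 9.999e-01  1.190e-02  4.000e-04]
 [ 1.190e-02 -9.999e-01  3.100e-03]
 [ 4.000e-04 -3.100e-03 -1.000e+00]]
```

```bash
python3 -m handwheel '[17,-34,0,0.3,1, 17,-34,0,0.3,1, 17,-34,0,0,1, 17.5,-34.7,0,0,1, 0,0,0,0,1, 0,0,0,0,1]'
python3 - <<'E'
from cell import sensors,vision
import cv2,numpy as np
from h import *
s=sensors.observe();d=vision.get_image("wrist");cv2.imwrite("pics/w1.png",d["image"][:,:,::-1])
M=np.array(d["tool_from_camera"]);K=np.array(d["mtx"]);print(s["tool_pos"],s["ee_rot"],M.round(4).tolist(),K.tolist())
for n,P in dict(handle=[.5355,-.0055,.2335],screw=[.5605,-.0453,.188]).items():
    pt=q(s["ee_rot"]).inv().apply(np.array(P)-s["tool_pos"]);pc=np.linalg.inv(M)@[*pt,1];print(n,(K@pc[:3]/pc[2])[:2])
E
```

```text
t: 2.3
tool_pos: [0.5343, -0.0128, 0.2903]
ee_rot: [0.0, 1.0, -0.004, -0.001]
ft_force: [-0.2, -1.0, 0.7]
grip_width: 0.085
[ 0.53428715 -0.01278414  0.29031206] [ 1.22412749e-04  9.99992306e-01 -3.83336731e-03 -8.23695105e-04] [[-0.0005, -0.9559, -0.2937, 0.0767], [1.0, -0.0007, 0.0006, 0.0003], [-0.0008, -0.2937, 0.9559, -0.1416], [0.0, 0.0, 0.0, 1.0]] [[327.4554817959034, 0.0, 317.95274269521093], [0.0, 327.4554817959034, 198.13757854982077], [0.0, 0.0, 1.0]]
handle [305.971353   219.55838948]
screw [359.95521589 166.72241981]
```

View pics/w1.png

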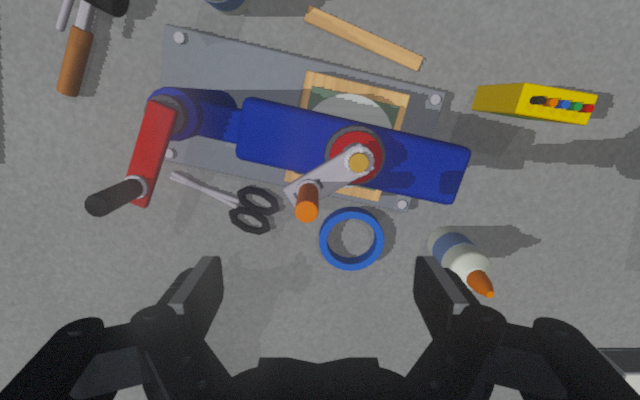

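The wrist view shows the handle top at (307,213) and the screw top at (358,161), about 2-4 mm in +x from the prediction. The handle is clear between the fingers. I'll centre on it and descend.

```bash
python3 -m handwheel '[1,-4,0,0,1, 1,-3,0,0,1, 0,0,0,0,1, 0,0,0,0,1]'; python3 -m handwheel '[0,0,25,0,1, 0,0,25,0,1, 0,0,0,0,1,0,0,0,0,1]'
```

```text
t: 2.75
tool_pos: [0.5366, -0.0064, 0.2914]
ee_rot: [0.0, 1.0, -0.006, 0.0]
ft_force: [-0.3, -0.7, 0.2]
grip_width: 0.0853
t: 3.15
tool_pos: [0.5366, -0.0063, 0.2417]
ee_rot: [0.0, 1.0, -0.006, -0.0]
ft_force: [0.8, -0.1, 1.0]
grip_width: 0.0855
```

```bash
python3 -m handwheel '[0,0,16,0,1, 0,0,15,0,1, 0,0,15,0,1, 0,0,0,0,1,0,0,0,0,1]'; python3 -m handwheel '[0,0,0,0,0, 0,0,0,0,0, 0,0,0,0,0,0,0,0,0,0,0,0,0,0,0,0,0,0,0,0,0,0,0,0,0,0,0,0,0,0]' 60;  python3 -m handwheel '[0,0,0,0,0, 0,0,0,0,0]'
```

```text
t: 3.65
tool_pos: [0.5373, -0.0061, 0.1965]
ee_rot: [-0.0, 1.0, -0.006, 0.001]
ft_force: [1.7, -0.1, -0.3]
grip_width: 0.0852
t: 4.45
tool_pos: [0.5368, -0.006, 0.1955]
ee_rot: [-0.0, 1.0, -0.005, 0.0]
ft_force: [0.3, 1.1, 3.4]
grip_width: 0.0145
t: 4.65
tool_pos: [0.5368, -0.0061, 0.1954]
ee_rot: [-0.0, 1.0, -0.005, 0.0]
ft_force: [0.4, 0.5, 3.0]
grip_width: 0.015
```

```bash
cat > plan.py <<'E'
import sys
from h import *
from cell import sensors
# plan.py cx cy r phi0 dphi n yaw_deg : print rounded shifts (tool x,y mm) for n steps; start = given phi0
cx,cy,r,p0,dp,n,yaw=map(float,sys.argv[1:8])
c=np.array([cx,cy])
pos=lambda p:c+r*np.array([np.cos(np.radians(p)),np.sin(np.radians(p))])
s=pos(p0);y=np.radians(yaw);ex=np.array([np.cos(y),np.sin(y)]);ey=np.array([np.sin(y),-np.cos(y)])
for i in range(1,int(n)+1):
    d=(pos(p0+dp*i)-s)*1000;m=np.round([d@ex,d@ey],1);s=s+(ex*m[0]+ey*m[1])/1000
    print(f"{p0+dp*i:.0f}: {m[0]:g},{m[1]:g},0,0,0")
E
cat > st.py <<'E'
import sys
from h import *
from cell import sensors
# st.py cx cy [limit]: angle, radius, radial/tangential (anticlockwise +) force; exit 1 if clockwise resistance > limit
s=sensors.observe();c=np.array([float(sys.argv[1]),float(sys.argv[2])])
v=s["tool_pos"][:2]-c;r=np.linalg.norm(v);u=v/r;t=np.array([-u[1],u[0]]);f=s["ft_force"]
print("t%.2f ang %.1f r %.1f Frad %.1f Ftan %.1f Fz %.1f"%(s["t"],np.degrees(np.arctan2(v[1],v[0])),r*1000,f[:2]@u,f[:2]@t,f[2]))
if len(sys.argv)>3 and f[:2]@t>float(sys.argv[3]): sys.exit(1)
E
python3 st.py .5608 -.0447; python3 plan.py .5608 -.0447 .0454 121.8 -10 20 -0.6
```

```text
t4.65 ang 121.9 r 45.5 Frad 0.2 Ftan -0.7 Fz 3.0
112: 7,-3.6,0,0,0
102: 7.6,-2.4,0,0,0
92: 7.8,-1,0,0,0
82: 7.9,0.3,0,0,0
72: 7.8,1.8,0,0,0
62: 7.3,3,0,0,0
52: 6.6,4.3,0,0,0
42: 5.9,5.3,0,0,0
32: 4.8,6.3,0,0,0
22: 3.6,7,0,0,0
12: 2.4,7.6,0,0,0
2: 1,7.8,0,0,0
-8: -0.4,7.9,0,0,0
-18: -1.7,7.8,0,0,0
-28: -3,7.3,0,0,0
-38: -4.3,6.6,0,0,0
-48: -5.4,5.9,0,0,0
-58: -6.2,4.8,0,0,0
-68: -7.1,3.6,0,0,0
-78: -7.5,2.4,0,0,0
```

```bash
python3 -m handwheel '[7,-3.6,0,0,0, 7.6,-2.4,0,0,0, 7.8,-1,0,0,0, 7.9,0.3,0,0,0, 7.8,1.8,0,0,0]'; python3 st.py .5608 -.0447; python3 -m handwheel '[7.3,3,0,0,0, 6.6,4.3,0,0,0, 5.9,5.3,0,0,0, 4.8,6.3,0,0,0]';  python3 st.py .5608 -.0447
```

```text
t: 5.15
tool_pos: [0.5757, -0.0011, 0.1953]
ee_rot: [-0.0, 1.0, -0.005, -0.0]
ft_force: [-2.3, 0.2, 5.4]
grip_width: 0.0146
t5.15 ang 71.2 r 46.1 Frad -0.6 Ftan 2.2 Fz 5.4
t: 5.55
tool_pos: [0.6002, -0.0202, 0.1952]
ee_rot: [-0.0, 1.0, -0.005, 0.0]
ft_force: [-1.7, 1.8, 5.2]
grip_width: 0.0147
t5.55 ang 31.9 r 46.4 Frad -0.4 Ftan 2.5 Fz 5.2
```

```bash
python3 -m handwheel '[3.6,7,0,0,0, 2.4,7.6,0,0,0, 1,7.8,0,0,0, -0.4,7.9,0,0,0, -1.7,7.8,0,0,0, -3,7.3,0,0,0]';  python3 st.py .5608 -.0447; python3 -m handwheel '[-4.3,6.6,0,0,0, -5.4,5.9,0,0,0, -6.2,4.8,0,0,0, -7.1,3.6,0,0,0, -7.5,2.4,0,0,0]'; python3 st.py .5608 -.0447;  python3 plan.py .5608 -.0447 .0454 -78.2 -5 63 -0.6 | tr '\n' ' '
```

```text
t: 6.15
tool_pos: [0.6011, -0.0662, 0.1953]
ee_rot: [-0.0, 1.0, -0.005, 0.0]
ft_force: [0.3, 2.5, 4.4]
grip_width: 0.0141
t6.15 ang -28.1 r 45.7 Frad -0.9 Ftan 2.3 Fz 4.4
t: 6.65
tool_pos: [0.5694, -0.0897, 0.1954]
ee_rot: [0.0, 1.0, -0.006, 0.0]
ft_force: [2.5, 1.3, 3.1]
grip_width: 0.0146
t6.65 ang -79.1 r 45.8 Frad -0.8 Ftan 2.6 Fz 3.1
-83: -3.9,0.7,0,0,0 -88: -3.9,0.3,0,0,0 -93: -4,0,0,0,0 -98: -4,-0.3,0,0,0 -103: -3.9,-0.7,0,0,0 -108: -3.8,-1.1,0,0,0 -113: -3.7,-1.3,0,0,0 -118: -3.6,-1.7,0,0,0 -123: -3.4,-2,0,0,0 -128: -3.2,-2.3,0,0,0 -133: -3.1,-2.5,0,0,0 -138: -2.8,-2.8,0,0,0 -143: -2.5,-3.1,0,0,0 -148: -2.3,-3.2,0,0,0 -153: -2,-3.4,0,0,0 -158: -1.6,-3.6,0,0,0 -163: -1.4,-3.8,0,0,0 -168: -1,-3.8,0,0,0 -173: -0.7,-3.9,0,0,0 -178: -0.3,-3.9,0,0,0 -183: -0,-4,0,0,0 -188: 0.3,-3.9,0,0,0 -193: 0.7,-3.9,0,0,0 -198: 1.1,-3.9,0,0,0 -203: 1.3,-3.7,0,0,0 -208: 1.7,-3.6,0,0,0 -213: 2,-3.4,0,0,0 -218: 2.3,-3.2,0,0,0 -223: 2.5,-3.1,0,0,0 -228: 2.8,-2.8,0,0,0 -233: 3.1,-2.5,0,0,0 -238: 3.2,-2.3,0,0,0 -243: 3.5,-1.9,0,0,0 -248: 3.6,-1.7,0,0,0 -253: 3.7,-1.4,0,0,0 -258: 3.8,-1,0,0,0 -263: 3.9,-0.7,0,0,0 -268: 3.9,-0.3,0,0,0 -273: 4,0,0,0,0 -278: 4,0.4,0,0,0 -283: 3.9,0.7,0,0,0 -288: 3.8,1,0,0,0 -293: 3.7,1.3,0,0,0 -298: 3.6,1.7,0,0,0 -303: 3.4,2,0,0,0 -308: 3.3,2.3,0,0,0 -313: 3,2.5,0,0,0 -318: 2.8,2.8,0,0,0 -323: 2.5,3.1,0,0,0 -328: 2.3,3.2,0,0,0 -333: 2,3.5,0,0,0 -338: 1.6,3.6,0,0,0 -343: 1.4,3.7,0,0,0 -348: 1,3.8,0,0,0 -353: 0.7,3.9,0,0,0 -358: 0.3,4,0,0,0 -363: 0,3.9,0,0,0 -368: -0.3,4,0,0,0 -373: -0.7,3.9,0,0,0 -378: -1.1,3.8,0,0,0 -383: -1.3,3.7,0,0,0 -388: -1.7,3.6,0,0,0 -393: -2,3.4,0,0,0
```

```bash
H="python3 -m handwheel"; S="python3 st.py .5608 -.0447 4.2"; Q=/dev/null
$H '[-3.9,0.7,0,0,0,0,0,0,0,0]' >$Q && $S && $H '[-3.9,0.3,0,0,0,0,0,0,0,0]' >$Q && $S && $H '[-4,0,0,0,0,0,0,0,0,0]' >$Q && $S && $H '[-4,-0.3,0,0,0,0,0,0,0,0]' >$Q && $S && $H '[-3.9,-0.7,0,0,0,0,0,0,0,0]' >$Q && $S && $H '[-3.8,-1.1,0,0,0,0,0,0,0,0]' >$Q && $S && $H '[-3.7,-1.3,0,0,0,0,0,0,0,0]' >$Q && $S && $H '[-3.6,-1.7,0,0,0,0,0,0,0,0]' >$Q && $S && $H '[-3.4,-2,0,0,0,0,0,0,0,0]' >$Q && $S && $H '[-3.2,-2.3,0,0,0,0,0,0,0,0]' >$Q && $S && $H '[-3.1,-2.5,0,0,0,0,0,0,0,0]' >$Q && $S && $H '[-2.8,-2.8,0,0,0,0,0,0,0,0]' >$Q && $S
```

```text
t6.85 ang -84.4 r 45.7 Frad -1.3 Ftan 1.6 Fz 3.1
t7.05 ang -88.7 r 45.5 Frad -0.9 Ftan 1.5 Fz 3.2
t7.25 ang -93.9 r 45.5 Frad -0.8 Ftan 2.4 Fz 3.9
t7.45 ang -99.1 r 45.6 Frad 0.4 Ftan 2.2 Fz 3.5
t7.65 ang -104.1 r 45.7 Frad -0.6 Ftan 1.6 Fz 3.9
t7.85 ang -109.1 r 45.6 Frad -0.2 Ftan 1.7 Fz 3.8
t8.05 ang -114.0 r 45.7 Frad -1.0 Ftan 1.9 Fz 4.5
t8.25 ang -119.1 r 45.7 Frad 0.2 Ftan 1.1 Fz 2.5
t8.45 ang -124.1 r 45.6 Frad 0.2 Ftan 1.6 Fz 3.4
t8.65 ang -129.0 r 45.6 Frad 0.4 Ftan 2.2 Fz 3.6
t8.85 ang -134.1 r 45.7 Frad 0.0 Ftan 1.7 Fz 3.8
t9.05 ang -139.0 r 45.7 Frad 0.3 Ftan 1.8 Fz 4.2
```

```bash
H="python3 -m handwheel"; S="python3 st.py .5608 -.0447 4.2"; Q=/dev/null
$H '[-2.5,-3.1,0,0,0,0,0,0,0,0]' >$Q && $S && $H '[-2.3,-3.2,0,0,0,0,0,0,0,0]' >$Q && $S && $H '[-2,-3.4,0,0,0,0,0,0,0,0]' >$Q && $S && $H '[-1.6,-3.6,0,0,0,0,0,0,0,0]' >$Q && $S && $H '[-1.4,-3.8,0,0,0,0,0,0,0,0]' >$Q && $S && $H '[-1,-3.8,0,0,0,0,0,0,0,0]' >$Q && $S && $H '[-0.7,-3.9,0,0,0,0,0,0,0,0]' >$Q && $S && $H '[-0.3,-3.9,0,0,0,0,0,0,0,0]' >$Q && $S && $H '[0,-4,0,0,0,0,0,0,0,0]' >$Q && $S && $H '[0.3,-3.9,0,0,0,0,0,0,0,0]' >$Q && $S && $H '[0.7,-3.9,0,0,0,0,0,0,0,0]' >$Q && $S && $H '[1.1,-3.9,0,0,0,0,0,0,0,0]' >$Q && $S && $H '[1.3,-3.7,0,0,0,0,0,0,0,0]' >$Q && $S && $H '[1.7,-3.6,0,0,0,0,0,0,0,0]' >$Q && $S && $H '[2,-3.4,0,0,0,0,0,0,0,0]' >$Q && $S && $H '[2.3,-3.2,0,0,0,0,0,0,0,0]' >$Q && $S
```

```text
t9.25 ang -144.1 r 45.7 Frad -0.2 Ftan 1.6 Fz 3.6
t9.45 ang -149.0 r 45.7 Frad -0.4 Ftan 1.5 Fz 4.2
t9.65 ang -154.0 r 45.8 Frad -0.2 Ftan 1.5 Fz 3.8
t9.85 ang -159.0 r 45.7 Frad 0.0 Ftan 1.7 Fz 3.7
t10.05 ang -164.1 r 45.7 Frad -0.1 Ftan 2.2 Fz 4.5
t10.25 ang -169.0 r 45.7 Frad 0.1 Ftan 1.5 Fz 4.4
t10.45 ang -174.0 r 45.8 Frad 0.1 Ftan 1.8 Fz 4.5
t10.65 ang -178.9 r 45.7 Frad 0.7 Ftan 2.9 Fz 4.0
t10.85 ang 176.0 r 45.7 Frad 0.2 Ftan 1.9 Fz 4.4
t11.05 ang 171.2 r 45.8 Frad 1.1 Ftan 2.6 Fz 4.9
t11.25 ang 166.1 r 45.8 Frad 1.0 Ftan 1.1 Fz 4.6
t11.45 ang 161.0 r 45.7 Frad 1.6 Ftan 2.1 Fz 4.6
t11.65 ang 156.1 r 45.8 Frad 0.3 Ftan 2.2 Fz 3.3
t11.85 ang 151.1 r 45.8 Frad 1.5 Ftan 1.8 Fz 4.4
t12.05 ang 146.2 r 45.7 Frad 0.6 Ftan 2.0 Fz 4.3
t12.25 ang 141.2 r 45.7 Frad 0.7 Ftan 1.6 Fz 4.3
```

```bash
H="python3 -m handwheel"; S="python3 st.py .5608 -.0447 4.2"; Q=/dev/null
$H '[2.5,-3.1,0,0,0,0,0,0,0,0]' >$Q && $S && $H '[2.8,-2.8,0,0,0,0,0,0,0,0]' >$Q && $S && $H '[3.1,-2.5,0,0,0,0,0,0,0,0]' >$Q && $S && $H '[3.2,-2.3,0,0,0,0,0,0,0,0]' >$Q && $S && $H '[3.5,-1.9,0,0,0,0,0,0,0,0]' >$Q && $S && $H '[3.6,-1.7,0,0,0,0,0,0,0,0]' >$Q && $S && $H '[3.7,-1.4,0,0,0,0,0,0,0,0]' >$Q && $S && $H '[3.8,-1,0,0,0,0,0,0,0,0]' >$Q && $S && $H '[3.9,-0.7,0,0,0,0,0,0,0,0]' >$Q && $S && $H '[3.9,-0.3,0,0,0,0,0,0,0,0]' >$Q && $S && $H '[4,0,0,0,0,0,0,0,0,0]' >$Q && $S && $H '[4,0.4,0,0,0,0,0,0,0,0]' >$Q && $S && $H '[3.9,0.7,0,0,0,0,0,0,0,0]' >$Q && $S && $H '[3.8,1,0,0,0,0,0,0,0,0]' >$Q && $S && $H '[3.7,1.3,0,0,0,0,0,0,0,0]' >$Q && $S && $H '[3.6,1.7,0,0,0,0,0,0,0,0]' >$Q && $S
```

```text
t12.45 ang 136.2 r 45.7 Frad 0.7 Ftan 2.5 Fz 4.2
t12.65 ang 131.2 r 45.7 Frad 1.1 Ftan 1.9 Fz 4.6
t12.85 ang 126.3 r 45.6 Frad 1.0 Ftan 2.4 Fz 3.8
t13.05 ang 121.4 r 45.7 Frad 1.6 Ftan 0.7 Fz 4.9
t13.25 ang 116.5 r 45.5 Frad 0.2 Ftan 2.7 Fz 5.1
t13.45 ang 111.5 r 45.5 Frad 0.7 Ftan 1.5 Fz 5.5
t13.65 ang 106.6 r 45.6 Frad 0.3 Ftan 1.7 Fz 5.1
t13.85 ang 101.7 r 45.5 Frad 0.6 Ftan 1.9 Fz 5.9
t14.05 ang 96.7 r 45.5 Frad 0.7 Ftan 1.9 Fz 5.5
t14.25 ang 91.8 r 45.5 Frad 0.4 Ftan 1.5 Fz 4.6
t14.45 ang 86.7 r 45.5 Frad 0.2 Ftan 2.5 Fz 3.9
t14.65 ang 81.6 r 45.4 Frad 0.8 Ftan 1.2 Fz 5.5
t14.85 ang 76.6 r 45.4 Frad -0.8 Ftan 2.7 Fz 5.2
t15.05 ang 71.7 r 45.4 Frad -0.3 Ftan 2.1 Fz 5.4
t15.25 ang 66.7 r 45.5 Frad 0.2 Ftan 1.0 Fz 4.9
t15.45 ang 61.8 r 45.4 Frad -0.6 Ftan 2.1 Fz 5.8
```

```bash
H="python3 -m handwheel"; S="python3 st.py .5608 -.0447 4.2"; Q=/dev/null
$H '[3.4,2,0,0,0,0,0,0,0,0]' >$Q && $S && $H '[3.3,2.3,0,0,0,0,0,0,0,0]' >$Q && $S && $H '[3,2.5,0,0,0,0,0,0,0,0]' >$Q && $S && $H '[2.8,2.8,0,0,0,0,0,0,0,0]' >$Q && $S && $H '[2.5,3.1,0,0,0,0,0,0,0,0]' >$Q && $S && $H '[2.3,3.2,0,0,0,0,0,0,0,0]' >$Q && $S && $H '[2,3.5,0,0,0,0,0,0,0,0]' >$Q && $S && $H '[1.6,3.6,0,0,0,0,0,0,0,0]' >$Q && $S && $H '[1.4,3.7,0,0,0,0,0,0,0,0]' >$Q && $S && $H '[1,3.8,0,0,0,0,0,0,0,0]' >$Q && $S && $H '[0.7,3.9,0,0,0,0,0,0,0,0]' >$Q && $S && $H '[0.3,4,0,0,0,0,0,0,0,0]' >$Q && $S && $H '[0,3.9,0,0,0,0,0,0,0,0]' >$Q && $S && $H '[-0.3,4,0,0,0,0,0,0,0,0]' >$Q && $S && $H '[-0.7,3.9,0,0,0,0,0,0,0,0]' >$Q && $S && $H '[-1.1,3.8,0,0,0,0,0,0,0,0]' >$Q && $S
```

```text
t15.65 ang 56.8 r 45.3 Frad 0.5 Ftan 2.1 Fz 5.7
t15.85 ang 51.4 r 45.3 Frad -0.4 Ftan 1.7 Fz 5.1
t16.05 ang 46.3 r 45.2 Frad -0.3 Ftan 1.5 Fz 5.1
t16.25 ang 41.1 r 45.2 Frad -0.3 Ftan 0.9 Fz 4.7
t16.45 ang 36.1 r 45.2 Frad -0.8 Ftan 1.8 Fz 5.0
t16.65 ang 31.1 r 45.2 Frad -0.0 Ftan 1.6 Fz 4.6
t16.85 ang 26.0 r 45.2 Frad -0.0 Ftan 1.9 Fz 5.7
t17.05 ang 20.9 r 45.1 Frad 0.5 Ftan 1.1 Fz 4.4
t17.25 ang 15.9 r 45.2 Frad -0.6 Ftan 2.2 Fz 4.4
t17.45 ang 10.9 r 45.2 Frad -1.4 Ftan 2.4 Fz 3.8
t17.65 ang 5.9 r 45.2 Frad -0.6 Ftan 1.8 Fz 4.6
t17.85 ang 0.8 r 45.2 Frad -0.8 Ftan 1.8 Fz 4.4
t18.05 ang -4.2 r 45.2 Frad -1.1 Ftan 2.2 Fz 5.3
t18.25 ang -7.6 r 45.3 Frad -1.0 Ftan 4.9 Fz 4.3
```

The bottom is felt at about -6°. Small steps now to seat it firmly.

```bash
H="python3 -m handwheel"; S="python3 st.py .5608 -.0447 7.5"; Q=/dev/null
$H '[0,0,0,0,0,0,0,0,0,0]' >$Q; $S && $H '[-0.1,1.2,0,0,0,0,0,0,0,0]' >$Q && $S && $H '[-0.1,1.2,0,0,0,0,0,0,0,0]' >$Q && $S && $H '[-0.1,1.2,0,0,0,0,0,0,0,0]' >$Q && $S
```

```text
t18.45 ang -7.2 r 45.3 Frad -1.1 Ftan 5.2 Fz 4.5
t18.65 ang -8.1 r 45.4 Frad -0.9 Ftan 6.5 Fz 4.6
t18.85 ang -9.0 r 45.4 Frad -0.4 Ftan 7.4 Fz 3.8
t19.05 ang -9.9 r 45.5 Frad -0.8 Ftan 9.2 Fz 3.4
```

```bash
python3 -m handwheel '[-0.1,1.2,0,0,0,0,0,0,0,0,0,0,0,0,0]'; python3 st.py .5608 -.0447;  python3 plan.py .5608 -.0447 .0454 -12 10 18 -0.6|tr '\n' ' '
```

```text
t: 19.35
tool_pos: [0.6057, -0.0532, 0.1954]
ee_rot: [-0.002, 1.0, -0.004, 0.0]
ft_force: [-0.2, 10.3, 4.2]
grip_width: 0.0147
t19.35 ang -10.7 r 45.6 Frad -2.1 Ftan 10.0 Fz 4.2
-2: 0.9,-7.9,0,0,0 8: -0.5,-7.9,0,0,0 18: -1.9,-7.7,0,0,0 28: -3.1,-7.2,0,0,0 38: -4.4,-6.6,0,0,0 48: -5.5,-5.7,0,0,0 58: -6.4,-4.7,0,0,0 68: -7,-3.5,0,0,0 78: -7.6,-2.3,0,0,0 88: -7.9,-0.9,0,0,0 98: -7.9,0.5,0,0,0 108: -7.7,1.9,0,0,0 118: -7.2,3.2,0,0,0 128: -6.6,4.3,0,0,0 138: -5.8,5.5,0,0,0 148: -4.7,6.4,0,0,0 158: -3.5,7.1,0,0,0 168: -2.2,7.6,0,0,0
```

```bash
python3 -m handwheel '[0.9,-7.9,0,0,0, -0.5,-7.9,0,0,0, -1.9,-7.7,0,0,0, -3.1,-7.2,0,0,0, -4.4,-6.6,0,0,0, -5.5,-5.7,0,0,0, -6.4,-4.7,0,0,0, -7,-3.5,0,0,0, -7.6,-2.3,0,0,0,0,0,0,0,0]'>/dev/null; python3 st.py .5608 -.0447; python3 -m handwheel '[-7.9,-0.9,0,0,0, -7.9,0.5,0,0,0, -7.7,1.9,0,0,0, -7.2,3.2,0,0,0, -6.6,4.3,0,0,0, -5.8,5.5,0,0,0, -4.7,6.4,0,0,0, -3.5,7.1,0,0,0, 0,0,0,0,0,0,0,0,0,0]' >/dev/null;  python3 st.py .5608 -.0447
```

```text
t20.35 ang 79.2 r 44.0 Frad 1.6 Ftan -1.7 Fz 4.5
t21.35 ang 162.4 r 45.2 Frad 1.1 Ftan -0.5 Fz 6.1
```

```bash
python3 -m handwheel '[-1,4.5,0,0,0, -0.9,4.4,0,0,0, 0,0,0,0,0,0,0,0,0,0,0,0,0,0,0,0,0,0,0,0]'; python3 st.py .5608 -.0447; python3 -m handwheel '[0,0,0,0,1,0,0,0,0,1,0,0,0,0,1,0,0,0,0,1,0,0,0,0,1,0,0,0,0,1,0,0,0,0,1]'; python3 -m handwheel '[0,0,-20,0,1,0,0,-25,0,1,0,0,-25,0,1,0,0,0,0,1]'
```

```text
t: 21.95
tool_pos: [0.5158, -0.0396, 0.1951]
ee_rot: [0.0, 1.0, -0.006, -0.001]
ft_force: [-0.6, 1.4, 5.2]
grip_width: 0.0145
t21.95 ang 173.5 r 45.3 Frad 0.8 Ftan -1.3 Fz 5.2
t: 22.65
tool_pos: [0.5166, -0.0385, 0.1953]
ee_rot: [0.0, 1.0, -0.005, -0.0]
ft_force: [0.0, 0.8, -0.9]
grip_width: 0.0855
t: 23.05
tool_pos: [0.5182, -0.0385, 0.2684]
ee_rot: [-0.0, 1.0, -0.006, 0.003]
ft_force: [0.2, 0.5, 0.4]
grip_width: 0.0851
```

```bash
python3 -m handwheel '[5.5,-42,0,0,1, 5.5,-42,0,0,1, 5.5,-42,0,0,1, 5.5,-42,0,0,1, 0,0,0,0,1, 0,0,0,0,1]'
python3 - <<'E'
from cell import sensors,vision
import cv2,numpy as np
from h import *
s=sensors.observe();d=vision.get_image("wrist");cv2.imwrite("pics/w2.png",d["image"][:,:,::-1])
M=np.array(d["tool_from_camera"]);K=np.array(d["mtx"])
for n,P in dict(knob=[.54,.129,.2305],handle=[.5158,-.0396,.2335],screw=[.5608,-.0447,.188]).items():
    pt=q(s["ee_rot"]).inv().apply(np.array(P)-s["tool_pos"]);pc=np.linalg.inv(M)@[*pt,1];print(n,(K@pc[:3]/pc[2])[:2])
E
```

```text
t: 23.65
tool_pos: [0.54, 0.1302, 0.2645]
ee_rot: [0.0, 1.0, -0.004, -0.001]
ft_force: [-0.6, -0.8, 0.2]
grip_width: 0.085
knob [319.20296648 235.51603505]
handle [603.52453477 272.65663473]
screw [571.89830012 180.32720544]
```

View pics/w2.png

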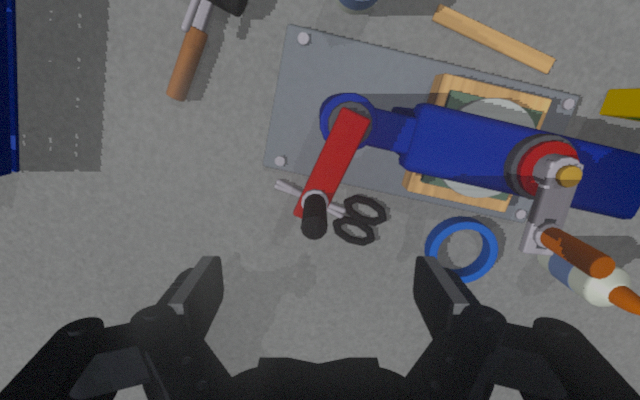

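The knob top is at about (314,228) in the wrist view. After the systematic offset that also shows on the handle and screw, this matches the estimate to about 1 mm. The crank points where I left it. I'll descend and grip the knob.

```bash
python3 -m handwheel '[0,0,24,0,1,0,0,24,0,1,0,0,24,0,1,0,0,0,0,1,0,0,0,0,1]'; python3 -m handwheel '[0,0,0,0,0, 0,0,0,0,0, 0,0,0,0,0,0,0,0,0,0,0,0,0,0,0,0,0,0,0,0,0,0,0,0,0,0,0,0,0,0]' 60; python3 st.py .5963 .1062; python3 plan.py .5963 .1062 .0606 157.5 -7 11 -0.6
```

```text
t: 24.2
tool_pos: [0.5405, 0.128, 0.1936]
ee_rot: [0.0, 1.0, -0.006, -0.0]
ft_force: [0.7, 0.4, 0.1]
grip_width: 0.0856
t: 25.0
tool_pos: [0.5407, 0.1296, 0.1937]
ee_rot: [-0.0, 1.0, -0.005, 0.0]
ft_force: [-0.5, 0.8, 6.9]
grip_width: 0.0146
t25.00 ang 157.2 r 60.3 Frad 0.8 Ftan -0.6 Fz 6.9
150: 3.2,-6.7,0,0,0
144: 3.9,-6.2,0,0,0
136: 4.7,-5.7,0,0,0
130: 5.4,-5.2,0,0,0
122: 5.9,-4.4,0,0,0
116: 6.5,-3.6,0,0,0
108: 6.8,-2.9,0,0,0
102: 7.1,-2,0,0,0
94: 7.3,-1.1,0,0,0
88: 7.4,-0.2,0,0,0
80: 7.4,0.7,0,0,0
```

```bash
python3 -m handwheel '[3.2,-6.7,0,0,0, 3.9,-6.2,0,0,0, 4.7,-5.7,0,0,0, 5.4,-5.2,0,0,0, 5.9,-4.4,0,0,0,0,0,0,0,0]'>/dev/null; python3 st.py .5963 .1062 8 && python3 -m handwheel '[6.5,-3.6,0,0,0, 6.8,-2.9,0,0,0, 7.1,-2,0,0,0,0,0,0,0,0]' >/dev/null;python3 st.py .5963 .1062 8 && python3 -m handwheel '[7.3,-1.1,0,0,0,0,0,0,0,0]'>/dev/null;  python3 st.py .5963 .1062 8
```

```text
t25.60 ang 121.3 r 60.7 Frad -0.2 Ftan -1.9 Fz 5.1
t26.00 ang 100.3 r 60.7 Frad 0.4 Ftan -2.4 Fz 5.7
t26.20 ang 93.5 r 60.6 Frad 0.1 Ftan -1.2 Fz 5.1
```

```bash
S="python3 st.py .5963 .1062 7"; python3 -m handwheel '[4,-0.2,0,0,0]'>/dev/null; $S && python3 -m handwheel '[3.5,0,0,0,0]' >/dev/null;$S && python3 -m handwheel '[1.5,0,0,0,0,0,0,0,0,0]'>/dev/null; $S && python3 -m handwheel '[1.5,0,0,0,0,0,0,0,0,0]'>/dev/null; $S
```

```text
t26.30 ang 90.7 r 60.6 Frad 1.1 Ftan 2.8 Fz 7.2
t26.40 ang 88.0 r 60.7 Frad 0.2 Ftan 12.9 Fz 11.2
t26.40 ang 88.0 r 60.7 Frad 0.2 Ftan 12.9 Fz 11.2
t26.40 ang 88.0 r 60.7 Frad 0.2 Ftan 12.9 Fz 11.2
```

The stop is felt: 13 N at 88°, with 86.5° expected. I'll release and retreat.

```bash
python3 -m handwheel '[0,0,0,0,0,0,0,0,0,0,0,0,0,0,0]'; python3 st.py .5963 .1062;  python3 -m handwheel '[-1,0,0,0,0,0,0,0,0,0,0,0,0,0,1,0,0,0,0,1,0,0,0,0,1,0,0,0,0,1,0,0,0,0,1,0,0,0,0,1,0,0,0,0,1]'; python3 -m handwheel '[0,0,-20,0,1,0,0,-25,0,1,0,0,-30,0,1,0,0,0,0,1]';python3 -m handwheel '[-30,0,-20,0,1,-40,0,0,0,1,-40,0,0,0,1,0,0,0,0,1,0,0,0,0,1]'
python3 - <<'E'
from cell import vision
import cv2,numpy as np
from h import *
a=vision.get_image("wrist")["image"];cv2.imwrite("pics/w3.png",a[:,:,::-1])
d=vision.get_image("top")["image"][100:290,220:480,::-1];cv2.imwrite("pics/t3.png",cv2.resize(d,None,fx=3,fy=3,interpolation=2))
E
```

```text
t: 26.7
tool_pos: [0.5981, 0.167, 0.1937]
ee_rot: [-0.0, 1.0, -0.005, -0.001]
ft_force: [-5.4, -0.2, 8.8]
grip_width: 0.0148
t26.70 ang 88.3 r 60.8 Frad -0.3 Ftan 5.4 Fz 8.8
t: 27.6
tool_pos: [0.5982, 0.1666, 0.1933]
ee_rot: [-0.0, 1.0, -0.005, -0.0]
ft_force: [-1.0, 0.5, 0.5]
grip_width: 0.0853
t: 28.0
tool_pos: [0.5999, 0.1673, 0.2725]
ee_rot: [-0.001, 1.0, -0.006, 0.003]
ft_force: [0.1, 0.4, 0.0]
grip_width: 0.0855
t: 28.5
tool_pos: [0.4879, 0.1678, 0.2886]
ee_rot: [-0.0, 1.0, -0.005, 0.0]
ft_force: [0.5, 0.3, -0.1]
grip_width: 0.085
```

View pics/w3.png

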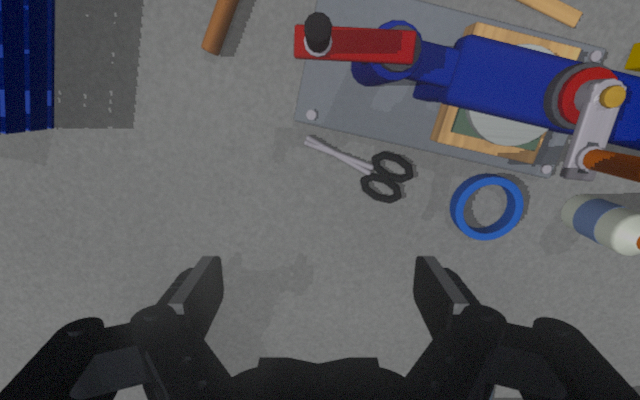

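View pics/t3.png

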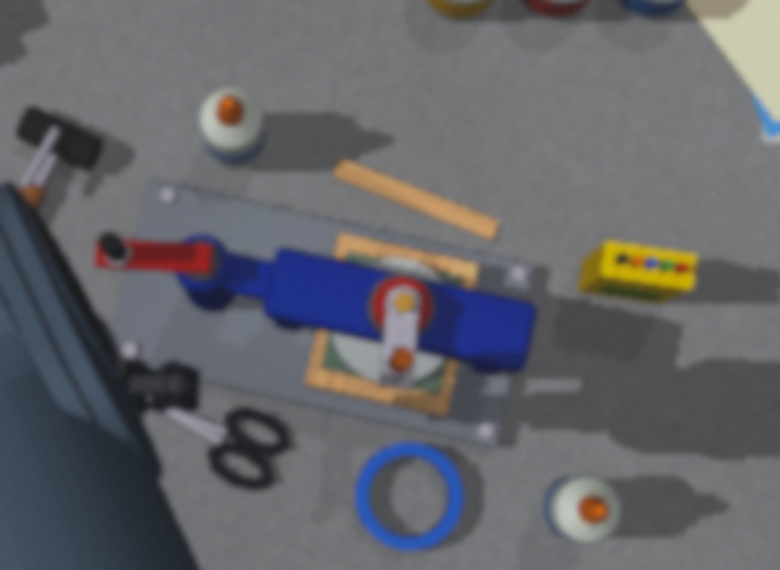

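The wrist view shows the lever (300-415, 42) pointing along world +y and the gripper clear. The top view shows the crank handle at (402,358) straight below the screw at (403,300), the 174° it was left at, and the bystanders undisturbed.

```bash
python3 -c "
from cell import arm
print(arm.hand_in())"
```

```text
the job is handed in; nothing more can be done
None
```

The press is set and locked, and the job was handed in at about 28.6 s of the 72 s; no verdict was reported.

- **Winding down:** I wound the crank about 1.36 turns clockwise. The force at the handle rose from about 2 N, with the bottom at roughly -6° crank direction. I stopped at about 10 N, well under the 22 N limit.
- **Backing off:** I backed it off anticlockwise to 173.5°, about 0.50 turn from the bottom. My bottom estimate is good to about ±2°, and the tolerance is about ±29°.
- **Lock lever:** I swung it clockwise until it hit its stop, with 13 N at the knob. The measured angle was 88°, against about 86.5° expected. That puts the lock at about 1.37 of 1.4 rad by my measurement.
- **Last checks:** After I let go and moved clear, the pictures showed the crank and lever where I left them. The bystanders looked undisturbed, though I didn't measure their positions, and the force on the tool was about zero.
- **Disagreements:** The wrist camera read 2–4 mm off my fixed-camera positions, the same way for every point checked. The force on the lever also briefly read with the wrong sign (about -2 N) in the pauses during the swing, probably the arm settling. Neither affected the result.
- **Not checked:** I didn't measure the foot and collar heights by camera, because they are too coarse to set the screw by.

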